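# Shim the rocking inking slab

## Task

The marble inking slab has lost the rubber boot of its front right foot, so it leans on that corner and rocks under the roller. Without gripping or lifting anything, push the wooden wedge, thin end first, under that bare foot with your fingertips until the slab stands level on all its feet and no longer rocks, without shoving the slab along. Then press down firmly on the slab's corner above that foot to check that it does not give, and take the hand away, leaving the wedge in place and everything else where it stood.

Things in the scene. Friction and masses are not known exactly. Their poses are not given: they have to be found in the camera images.
- ink_slab: inking slab: pale marble plate in a low dark steel stand, 240 (x) x 300 (y) mm, top 42 mm up, about 3.2 kg. Origin: centre, at bench level; x away from the robot, y to the left, z out of the marble. Feet at x = +-95, y = +-125 mm: three in 6 mm black rubber boots, the front right one (-95, -125) bare. It rocks about the front left and back right feet and leans 0.045 rad at the start
- short_foot (a point): lowest point of the bare front right foot, a domed steel glide 32 mm across: on the bench at the start, carrying 5 to 10 N, and 6 mm over it when the slab is level. The slab's edge lies 25 mm outside it, its stand's underside 18 mm over the bench, so the wedge passes freely under the edge
- corner_top (a point): point on the slab's top straight above the bare foot, 42 mm over the bench when level (36 mm at the start): press here
- wedge: plain pale wooden wedge, 125 mm long, 40 wide, 1.2 mm thick at the thin end, 14.2 at the butt, 70 g, lying flat right of the bare foot and pointing roughly at it. Origin: centre of its underside; x toward the thin end. With the foot's centre 51 mm from the thin end (46 at least) all four feet bear. Driving it in takes 5 to 10 N; past that it jams and 13 to 20 N shove the slab. It stays where it is left
- wedge_tip (a point): middle of the wedge's thin end, on the bench
- wedge_butt (a point): middle of the wedge's square butt (40 mm wide, 14 mm high), 7 mm over the bench: push here
- ink_tin: round ink tin, 68 mm across, 45 mm high, standing on the slab's front left part; origin: centre of its underside
- small_brayer: small ink roller, 142 mm long, 32 mm high, lying on the slab's back right part; origin: centre of its underside
- scraper: slim scraper with a wooden handle, 169 mm long, 14 mm high, on the bench along the slab's left edge; origin: centre of its underside
- loupe: black loupe, 42 mm across, 40 mm high, on the bench right of the slab, farther from the robot than the wedge; origin: centre of its underside

How it is judged:
By the outcome, as a careful person would: the job done as asked, in the order asked, and still so for the second after the job is handed in, with the robot touching nothing.
It also fails if it takes over 61 s, if anything falls off the work surface, if the arm or the gripper's body presses on something with over 40 N, if the wrist force passes 120 N, or if a joint passes its speed limit or range.

## Robot

A 7-joint arm with a two-finger parallel gripper is mounted at the origin on a cart in front of the work surface, level with it; the furniture and walls round the work are solid. World frame = base frame: x ahead of the robot, y to its left, z up, the work surface at z = 0. Lengths are in m, angles in rad, forces in N, time in s.
With the tool pointing down it reaches from about 0.425 to 0.875 m from the base axis. Payload 9.9 kg.
Tool frame: the origin (TCP) lies midway between the tips of the shut fingers; the grasp point (between the pads) lies 19 mm behind it; z points along the fingers, y is the line along which they close (so a half turn about z gives the same grasp; the last joint's range is limited). The gripper opens to 85 mm and grips with 20 to 120 N. Pads are 22 mm wide; open, the fingers measure 114 mm over their backs; the gripper's body (76 mm by 85 mm) begins 54 mm behind the grasp point. The pads swing forward as they close: fully open they stand 13 mm farther back than shut.
Start: joints at [1.068, 0.576, 0.025, 1.437, -0.015, 1.129, -0.057], TCP at [0.275, -0.617, 0.231] pointing down, gripper open.
Joint ranges: [-2.76, 2.76], [-0.34, 2.15], [-1.52, 1.57], [0.19, 2.46], [-1.09, 4.23], [0.17, 1.99], [-2.82, 2.82]. Speed limits (rad/s): [2.22, 2.22, 3.01, 3.01, 3.14, 3.14, 3.14].

## Interface

Orientations are given as a unit quaternion [w, x, y, z].
In Python, from rig import robot gives the robot as it stands. Calls block until the motion is done:
- robot.movep(position, orientation): joint-space move of the TCP to a pose.
- robot.move_straight(position, rot=None, rate=0.15): straight line of the TCP; rot=None keeps the orientation; rate is the mean speed in m/s.
- robot.move_j(angles): joint-space move.
- robot.ungrasp() and robot.close_gripper(): open the fingers fully, or close them until they stop; the grip force is fixed at half the most.
- robot.wait(seconds).
- robot.solve_ik(position, orientation): joint angles nearest the present ones, or None.
- robot.observe(): the state.
- robot.snapshot(name): name is "side" or "top"; returns a dict with "img" (480x640x3 uint8, red, green, blue), "range_z" (480x640 float32, m along the optical axis (not along the pixel's ray), 0 where there is no reading), "fx", "fy", "cx", "cy" (pixels), "R" (3x3) and "t" (3): a world point X has camera coordinates R X + t. Camera axes: x right, y down, z forward; pixel columns grow to the right and rows downward; lengths in m; the calibration is good to about 2 mm. A picture is of the moment at which its call begins.
A pose or a line that the arm cannot do raises robot.IKError and nothing moves.
- robot.sign_off(): hands the job in; it is judged then, once.
The state is a dict: "time_s": time; "joints": joint angles; "joint_velocities": joint speeds; "tau": joint torques, N m; "ee_pos": TCP position; "tcp_rot": TCP orientation; "contact_force": force on the tool from outside, world axes, zero at the start; "moment": the same for the moment, N m; "grip_width": finger opening in m; "finger_force": force on a finger pad.
Only numpy, scipy, OpenCV 4.12 (cv2) and the standard library are available. Lean on these libraries where they do the work, as an engineer would, in place of code of your own. Each camera call takes 0.05 s, during which the arm holds its last target. There are 200 camera calls.

## Working session

There is one attempt and no reset: what is moved stays moved. The work goes in short steps, each a Python script; the robot and the scene stay as the last script left them, time stands still between calls to the robot, and variables do not carry over. Pictures are saved under pics/ and viewed, at most 10 in all, crops included, and the job is handed in when it is done.

```bash
mkdir -p pics; ls
python3 - <<'E'
from rig import robot
import cv2,numpy as np
for n in("top","side"):
    s=robot.snapshot(n); cv2.imwrite(f"pics/{n}0.png",s["img"][:,:,::-1]); np.savez(f"{n}0.npz",**s)
    print(n,s["R"],s["t"],s["fx"])
o=robot.observe(); print(o)
E
```

```text
pics
top [[ 0.01734331 -0.99967939  0.0184478 ]
 [-0.99103265 -0.01963232 -0.13216977]
 [ 0.13248957 -0.01599011 -0.99105541]] [-0.01800646  0.61053466  1.04742905] 536.5032702527374
side [[ 0.87981696 -0.47527647  0.00586457]
 [-0.25441843 -0.48132175 -0.83880906]
 [ 0.40148895  0.73650638 -0.54439413]] [-0.52735514  0.2147531   0.65574751] 461.98731550943114
{'time_s': 0.1, 'joints': array([ 1.06816263,  0.57642352,  0.02486937,  1.4378263 , -0.01502347,
        1.12902156, -0.05650724]), 'joint_velocities': array([ 8.87481771e-05, -2.64070627e-03, -1.00657127e-03, -4.57190687e-03,
        1.49839014e-04,  1.21417737e-05, -1.13039093e-03]), 'tau': array([ 6.08928283e-03, -7.67311478e+01,  2.25783505e+00, -2.86605781e+01,
        1.58172555e-02,  8.65010399e-03,  4.69247902e-05]), 'ee_pos': array([ 0.27435207, -0.61627633,  0.23054506]), 'tcp_rot': array([-7.22994058e-04,  9.78152381e-01,  2.07887858e-01, -1.87657886e-04]), 'contact_force': array([-0.74033352,  0.0120556 , -0.35887212]), 'moment': array([0.01446497, 0.0075447 , 0.04630314]), 'finger_force': 0.0, 'grip_width': 0.08558167849342439}
```

View pics/top0.png

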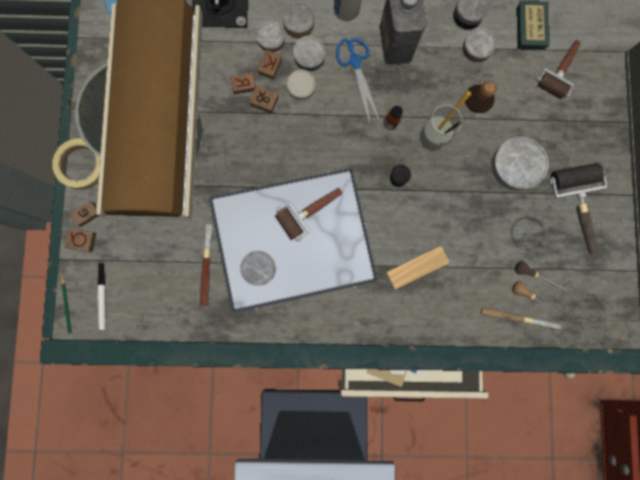

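View pics/side0.png

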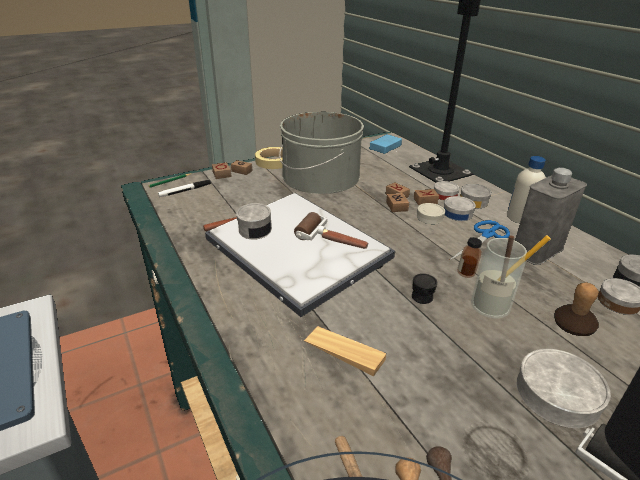

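Top view: the slab corners are at about (211,197), (351,170), (374,279) and (236,309). The bare foot is near the (374,279) corner. The wedge corners are about (387,270), (445,247), (450,264) and (394,288), thin end to the left and pointing at the foot. The side view agrees, with the loupe beyond the wedge.

```bash
cat > h.py <<'E'
import cv2,numpy as np
def unproj(s,uv,z):
    R,t=s["R"],s["t"]; C=-R.T@t
    d=R.T@np.array([(uv[0]-s["cx"])/s["fx"],(uv[1]-s["cy"])/s["fy"],1.])
    return C+d*(z-C[2])/d[2]
def corners(mask):
    cs,_=cv2.findContours(mask,cv2.RETR_EXTERNAL,cv2.CHAIN_APPROX_NONE)
    c=max(cs,key=cv2.contourArea); return c,cv2.boxPoints(cv2.minAreaRect(c))
def quad(mask):
    """4 corners by line-fitting contour points near the approximate quad's sides"""
    c,_=corners(mask); h=cv2.convexHull(c); p=None
    for e in np.linspace(.01,.12,40):
        a=cv2.approxPolyDP(h,e*cv2.arcLength(h,True),True)
        if len(a)==4: p=a[:,0].astype(float);break
    if p is None: return None
    L=[]; pts=c[:,0].astype(float)
    for i in range(4):
        a,b=p[i],p[(i+1)%4]; l=np.linalg.norm(b-a); u=(b-a)/l; n=np.array([-u[1],u[0]])
        q=pts-a; s=q@u; m=(s>.12*l)&(s<.88*l)&(abs(q@n)<4)
        vx,vy,x,y=cv2.fitLine(pts[m].astype(np.float32),cv2.DIST_HUBER,0,.01,.01).ravel()
        L.append(np.cross([x,y,1],[x+vx,y+vy,1]))
    o=[np.cross(L[i-1],L[i]) for i in range(4)]
    return np.array([v[:2]/v[2] for v in o])
def wedge_mask(s,box):
    hsv=cv2.cvtColor(s["img"],cv2.COLOR_RGB2HSV); m=cv2.inRange(hsv,(8,70,110),(28,255,255))
    k=np.zeros_like(m); x0,y0,x1,y1=box; k[y0:y1,x0:x1]=m[y0:y1,x0:x1]
    return k
E
python3 - <<'E'
from h import *
np.set_printoptions(precision=4,suppress=True)
for n,wb,sb in(("top",(376,235,465,300),(200,160,385,318)),("side",(295,320,395,380),(195,185,400,310))):
    s=dict(np.load(n+"0.npz")); print(n,"C",-s["R"].T@s["t"])
    q=quad(wedge_mask(s,wb)); print("wedge px",q)
    print([unproj(s,p,.0077) for p in q])
    hsv=cv2.cvtColor(s["img"],cv2.COLOR_RGB2HSV); print(hsv[255,345] if n=="top" else hsv[260,290])
    m=cv2.inRange(hsv,(0,0,150),(179,60,255)); k=np.zeros_like(m); x0,y0,x1,y1=sb;k[y0:y1,x0:x1]=m[y0:y1,x0:x1]
    q=quad(k); print("slab px",q); P=np.array([unproj(s,p,.040) for p in q]); print(P, np.linalg.norm(P-np.roll(P,-1,0),axis=1))
    cv2.imwrite(f"m_{n}.png",k)
    # depth heights
    if n=="top":
        for u,v in((345,255),(366,274),(236,300),(347,178),(217,201),(415,268),(395,278),(443,257)):
            Z=s["range_z"][v,u]; X=s["R"].T@(np.array([(u-s["cx"])/s["fx"]*Z,(v-s["cy"])/s["fy"]*Z,Z])-s["t"]); print(u,v,X)
E
```

```text
top C [0.4666 0.0107 1.1191]
wedge px [[440.3394 244.9127]
 [449.4586 262.3199]
 [394.7692 289.5732]
 [386.345  271.6267]]
[array([ 0.5906, -0.2526,  0.0077]), array([ 0.5545, -0.2713,  0.0077]), array([ 0.496 , -0.1571,  0.0077]), array([ 0.5327, -0.1396,  0.0077])]
[109  19 188]
slab px [[348.6199 171.8576]
 [372.5641 277.1819]
 [234.8431 307.9387]
 [212.9119 199.7586]]
[[ 0.7348 -0.0569  0.04  ]
 [ 0.5191 -0.1075  0.04  ]
 [ 0.4532  0.1661  0.04  ]
 [ 0.6705  0.2192  0.04  ]] [0.2215 0.2814 0.2237 0.2835]
345 255 [ 0.563  -0.0516  0.0379]
366 274 [ 0.5255 -0.0947  0.0348]
236 300 [0.4689 0.1636 0.0458]
347 178 [ 0.7207 -0.0534  0.0445]
217 201 [0.6663 0.2089 0.0501]
415 268 [ 0.5413 -0.1991  0.0085]
395 278 [ 0.5203 -0.1588 -0.0008]
443 257 [ 0.5647 -0.256   0.0156]
side C [ 0.2553 -0.6302  0.5402]
wedge px [[302.707  340.293 ]
 [316.9399 326.0601]
 [390.7358 354.6953]
 [371.3698 374.7323]]
[array([ 0.4921, -0.1664,  0.0077]), array([ 0.5272, -0.1492,  0.0077]), array([ 0.5965, -0.2559,  0.0077]), array([ 0.5487, -0.2738,  0.0077])]
[ 21  11 237]
slab px [[394.7315 244.8612]
 [301.2453 303.3831]
 [212.468  232.8705]
 [255.5607 189.171 ]]
[[ 0.7513 -0.0542  0.04  ]
 [ 0.5133 -0.1207  0.04  ]
 [ 0.4532  0.1521  0.04  ]
 [ 0.6032  0.2896  0.04  ]] [0.2471 0.2794 0.2035 0.3743]
```

```bash
cat >> h.py <<'E'
C0=np.array([.594,.055]); YAW=np.radians(13.4)
X=np.array([np.cos(YAW),np.sin(YAW)]); Y=np.array([-X[1],X[0]])
def W(xs,ys,z): return np.array([*(C0+xs*X+ys*Y),z])     # slab frame -> world
def S(p): d=np.asarray(p)[:2]-C0; return np.array([d@X,d@Y])*1000   # world -> slab, mm
def Q(a): return np.array([0,np.cos(a/2),np.sin(a/2),0])
E
python3 - <<'E'
from h import *
from rig import robot
q=Q(YAW)
robot.close_gripper(); robot.movep(W(-.155,-.258,.08),q)
robot.move_straight(W(-.155,-.258,.003),rate=.1)
o=robot.observe(); print(o["time_s"],o["ee_pos"],S(o["ee_pos"]),o["contact_force"])
robot.move_straight(W(-.126,-.258,.003),rate=.03)
o=robot.observe(); print(o["time_s"],S(o["ee_pos"]),o["contact_force"])
robot.move_straight(W(-.145,-.258,.003),rate=.1)
robot.move_straight(W(-.145,-.30,.09),rate=.15)
q2=Q(YAW+np.pi/2); print(robot.solve_ik(W(-.095,-.335,.09),q2),robot.solve_ik(W(-.095,-.335,.09),Q(YAW-np.pi/2)))
for n in("top","side"):
    s=robot.snapshot(n); cv2.imwrite(f"pics/{n}1.png",s["img"][:,:,::-1]); np.savez(f"{n}1.npz",**s)
print(robot.observe()["time_s"])
E
```

```text
3.5083 [ 0.50330874 -0.23210637  0.00342063] [-154.75857115 -258.27264407] [ 0.27574669 -0.06658331  1.2949984 ]
4.625 [-126.13538647 -258.03056279] [-1.07077107  0.86096093 -0.54862169]
[ 0.6592065   0.70489781 -0.44274748  1.65782773  0.3737148   0.86391034
  0.2971307 ] [ 0.11719003  0.73199527  0.48104195  1.67984843 -0.42964419  0.83666441
 -2.12237155]
5.8583
```

View pics/side1.png

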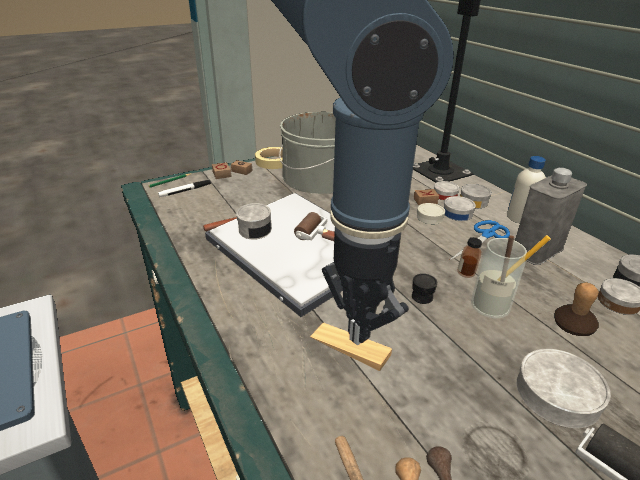

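View pics/top1.png

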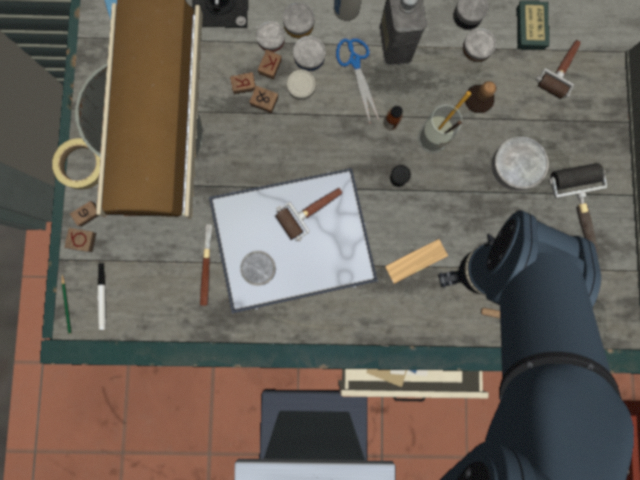

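The wedge is clear in the top view, at about (386,267), (441,241), (447,257) and (392,284). It has only shifted a little, with hardly any rotation. I'll measure it.

```bash
cat >> h.py <<'E'
def wedge(s,box=(376,225,470,300)):
    """top view: slab-frame tip, butt (mm), angle off +y_s (deg, + = tip toward -x_s), length, width"""
    q=quad(wedge_mask(s,box)); e=[np.linalg.norm(q[i]-q[i-1]) for i in range(4)]
    pr=[(q[0],q[3]),(q[1],q[2])] if e[0]<e[1] else [(q[0],q[1]),(q[2],q[3])]
    pr.sort(key=lambda p:p[0][0]+p[1][0])
    T=[S(unproj(s,p,.0012)) for p in pr[0]]; B=[S(unproj(s,p,.0142)) for p in pr[1]]
    t=np.mean(T,0);b=np.mean(B,0);d=t-b
    return t,b,np.degrees(np.arctan2(-d[0],d[1])),np.hypot(*d),np.linalg.norm(T[0]-T[1]),np.linalg.norm(B[0]-B[1])
E
python3 - <<'E'
from h import *
np.set_printoptions(precision=1,suppress=True)
for i in(0,1): print(*wedge(dict(np.load(f"top{i}.npz"))))
E
```

```text
[-124.5 -180.3] [ -94.6 -301.7] 13.874812119720515 125.0248250269171 40.89955365640154 40.397203708296146
[-111.4 -179.7] [ -80.4 -301. ] 14.351657932535284 125.22433185726034 39.83169978547081 40.22077137913388
```

Run:
```python
from h import *
from rig import robot
np.set_printoptions(precision=1,suppress=True)
q=Q(YAW+np.radians(4))
robot.movep(W(-.148,-.222,.05),q)
robot.move_straight(W(-.148,-.222,.002),rate=.1)
robot.move_straight(W(-.120,-.222,.002),rate=.03)
o=robot.observe(); print(o["time_s"],S(o["ee_pos"]),o["ee_pos"][2]*1000,o["contact_force"])
robot.move_straight(W(-.140,-.225,.002),rate=.1)
robot.move_straight(W(-.155,-.31,.09),rate=.2)
s=robot.snapshot("top"); np.savez("top2.npz",**s); cv2.imwrite("pics/top2.png",s["img"][:,:,::-1])
print(*wedge(s)); print(robot.observe()["time_s"])
```

```text
8.0167 [-120.2 -222.1] 1.972801451032378 [ 0.5 -0.2 -0.1]
[ -92.  -181.6] [ -78.3 -306.2] 6.272766528094777 125.34025716443095 41.06029600691789 38.78902370194862
9.1833
```

```bash
cat >> h.py <<'E'
FOOT=np.array([-95.,-125.])/1000
def H(deg): r=np.radians(deg); return np.array([-np.sin(r),np.cos(r)])
def rep(robot,tag=""):
    o=robot.observe(); f=o["contact_force"]
    print(tag,round(o["time_s"],2),S(o["ee_pos"]),o["ee_pos"][2]*1000,"F xs,ys,z",f[:2]@X,f[:2]@Y,f[2]); return f[:2]@Y
E
python3 - <<'E'
from h import *
from rig import robot
np.set_printoptions(precision=1,suppress=True)
hd=5.6; d=H(hd); q=Q(YAW+np.pi/2+np.radians(hd))
b=np.array([-78.3,-306.2])/1000
p=b-.035*d
robot.movep(W(*p,.08),q); robot.move_straight(W(*p,.006),rate=.1); rep(robot,"down")
p=b+(.045-.011)*d
robot.move_straight(W(*p,.006),rate=.04); rep(robot,"pushed")
for n in("top","side"):
    s=robot.snapshot(n); np.savez(n+"3.npz",**s); cv2.imwrite(f"pics/{n}3.png",s["img"][:,:,::-1])
    if n=="top": 
        try: print(*wedge(s,(355,215,470,300)))
        except Exception as e: print(e)
E
```

```text
down 11.19 [ -74.5 -341.2] 6.511970904701948 F xs,ys,z 0.44824988809299227 0.09715308281679293 -0.09642001704370018
pushed 13.07 [ -81.6 -272.7] 6.038275575184108 F xs,ys,z 0.6654505639174374 -1.6521914482326654 -1.0072681897918778
[ -93.6 -153.4] [ -83.8 -261.3] 5.189815141143789 108.39745976465935 40.17458218742192 40.494970525436806
```

View pics/top3.png

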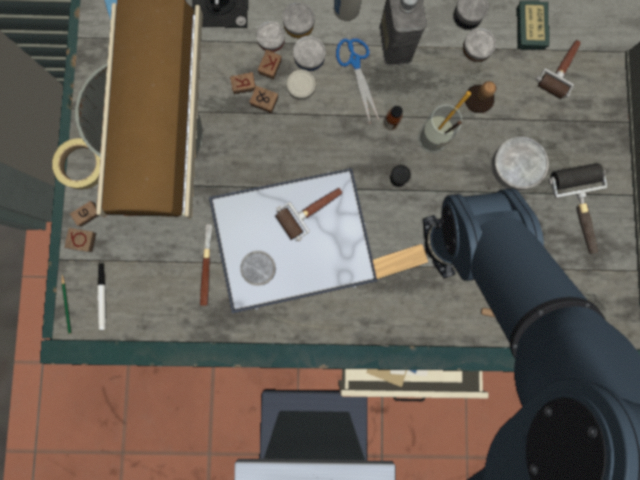

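View pics/side3.png

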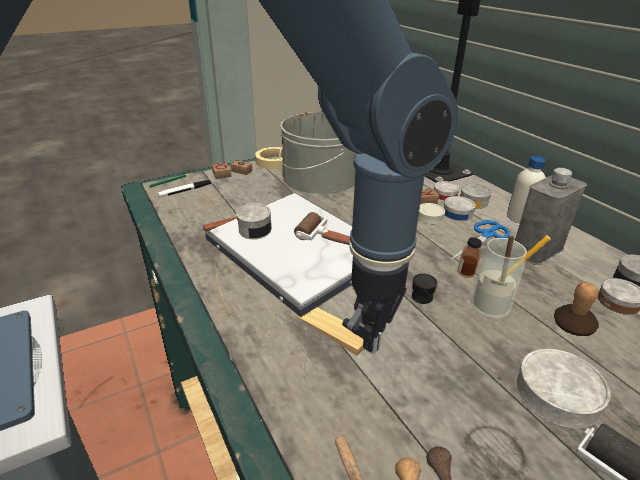

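The wedge thin end is passing under the slab edge at about (375,275), with the finger flush on the butt near (428,255). The heading points at the foot. I'll drive it on in steps and watch the force.

Run:
```python
from h import *
from rig import robot
np.set_printoptions(precision=1,suppress=True)
d=H(5.2); p0=np.array([-81.6,-272.7])/1000
for k in(12,22,32,42,48,52):   # depth = k-12
    robot.move_straight(W(*(p0+k/1000*d),.006),rate=.03)
    f=rep(robot,f"depth {k-12}")
    if abs(f)>11.5: break
s=robot.snapshot("top"); np.savez("top4.npz",**s)
def slab(s):
    hsv=cv2.cvtColor(s["img"],cv2.COLOR_RGB2HSV); m=cv2.inRange(hsv,(0,0,150),(179,60,255)); k=np.zeros_like(m); k[160:318,200:385]=m[160:318,200:385]
    return quad(k)
print(slab(dict(np.load("top0.npz")))-slab(s))
print(*wedge(s,(355,215,470,300)))
```

```text
depth 0 13.71 [ -82.6 -261. ] 6.059699013350038 F xs,ys,z 1.2604956608646678 -3.51601491053546 -0.1560304784864688
depth 10 14.19 [ -83.6 -250.7] 5.991451847939807 F xs,ys,z -0.3534423223834832 -3.480048021130834 0.9442714033169094
depth 20 14.68 [ -84.5 -240.7] 5.980761768659054 F xs,ys,z 0.5921151897534961 -3.8115248692993493 1.8119948882883603
depth 30 15.16 [ -85.4 -230.8] 5.993411923582021 F xs,ys,z -0.495533098158882 -2.8728649374725217 0.9000278409255641
depth 36 15.51 [ -86.  -224.9] 5.994538923575245 F xs,ys,z 0.3516639582644262 -3.3916105820593354 1.427233320441889
depth 40 15.79 [ -86.3 -220.9] 6.002248134794247 F xs,ys,z -0.18996364005131858 -3.667579181240304 1.1584813867305992
[[ 0.4  0.8]
 [-0.2  0.3]
 [ 0.8 -0. ]
 [ 0.2  0.4]]
[ -93.6 -153.3] [ -88.2 -206.7] 5.715017629298911 53.68922792891476 40.85959060890103 40.68789263872293
```

```bash
cat >> h.py <<'E'
def heights(s):
    """plane fit of the marble top by depth: z at FR, FL, BL, BR feet (mm)"""
    v,u=np.mgrid[165:312:2,205:380:2]; Z=s["range_z"][v,u].ravel(); u=u.ravel();v=v.ravel()
    P=(np.stack([(u-s["cx"])/s["fx"]*Z,(v-s["cy"])/s["fy"]*Z,Z],1)-s["t"])@s["R"]
    xs=(P[:,:2]-C0)@X; ys=(P[:,:2]-C0)@Y; m=(abs(xs)<.105)&(abs(ys)<.135)&(abs(P[:,2]-.042)<.012)&(Z>0)
    A=np.stack([xs,ys,1+0*xs],1)[m]; z=P[m,2]
    for _ in range(4):
        c=np.linalg.lstsq(A,z,rcond=None)[0]; k=abs(A@c-z)<.003; A,z=A[k],z[k]
    return np.array([c@[a,b,1] for a,b in((-.095,-.125),(-.095,.125),(.095,.125),(.095,-.125))])*1000
E
python3 - <<'E'
from h import *
from rig import robot
np.set_printoptions(precision=1,suppress=True)
for i in(0,2,3,4): print(heights(dict(np.load(f"top{i}.npz"))))
d=H(5.2); p0=np.array([-81.6,-272.7])/1000
for k in(55,58,60):   # depth = k-12
    robot.move_straight(W(*(p0+k/1000*d),.006),rate=.02)
    f=rep(robot,f"depth {k-12}"); s=robot.snapshot("top"); print(heights(s))
    if abs(f)>11: break
np.savez("top5.npz",**s)
E
```

```text
[36.1 43.5 50.7 43.3]
[36.1 43.5 50.8 43.4]
[36.3 43.5 50.6 43.4]
[41.8 42.9 44.3 43.2]
depth 43 16.14 [ -86.6 -218.1] 6.013011752672645 F xs,ys,z 0.18557728014875446 -4.317969871596792 1.0603684794689148
[42.  43.2 44.2 43. ]
depth 46 16.49 [ -86.9 -215. ] 6.00532234382158 F xs,ys,z -0.5942609652429397 -4.516488480098618 0.734183203287773
[42.4 42.9 43.7 43.2]
depth 48 16.79 [ -87.1 -213.1] 5.983266241530657 F xs,ys,z 1.8958439531068658 -5.182430311371777 0.7702493442606309
[42.4 43.  43.6 42.9]
```

Run:
```python
from h import *
from rig import robot
np.set_printoptions(precision=2,suppress=True)
d=H(5.2); p0=np.array([-81.6,-272.7])/1000
for k in(61.5,63,64,65,66,67):   # depth = k-12
    robot.move_straight(W(*(p0+k/1000*d),.006),rate=.015)
    f=rep(robot,f"depth {k-12}"); h=np.mean([heights(robot.snapshot("top")) for _ in range(4)],0); print(h,h[2]-h[0])
    if abs(f)>9 or h[2]-h[0]<.15: break
np.savez("top6.npz",**robot.snapshot("top"))
```

```text
depth 49.5 17.09 [ -87.16 -211.69] 6.014220753030489 F xs,ys,z 0.7010224845917471 -5.379387568011327 0.6492736196292586
[42.64 43.03 43.44 43.06] 0.798998833810586
depth 51 17.54 [ -87.33 -210.3 ] 6.022224925644648 F xs,ys,z 0.40178618297662033 -6.626274988699002 -0.596186314032388
[42.72 42.98 43.24 42.98] 0.5222043999036856
depth 52 17.99 [ -87.41 -209.43] 6.004696328911034 F xs,ys,z 0.8938180951452066 -6.126514180248179 1.1170835469215887
[42.88 43.12 43.21 42.96] 0.32891241067257937
depth 53 18.44 [ -87.49 -208.59] 6.036139245082093 F xs,ys,z 0.40667299941702256 -6.217228237196234 0.06359599818512127
[42.95 43.04 43.11 43.03] 0.15867450301340114
depth 54 18.89 [ -87.63 -208.07] 6.035384246506376 F xs,ys,z 0.80461692915983 -7.914785186432414 -0.19097457291774678
[42.99 43.07 43.01 42.93] 0.02344993238354931
```

Run:
```python
from h import *
from rig import robot
np.set_printoptions(precision=2,suppress=True)
d=H(5.2); p0=np.array([-81.6,-272.7])/1000
robot.move_straight(W(*(p0+.0675*d),.006),rate=.015); rep(robot,"more")
robot.move_straight(W(*(p0+.03*d),.006),rate=.06)
robot.move_straight(W(*(p0+.03*d),.10),rate=.15)
s=robot.snapshot("top"); np.savez("top7.npz",**s); print(np.mean([heights(robot.snapshot("top")) for _ in range(4)],0)); print(*wedge(s,(355,215,470,300)))
robot.movep(W(*FOOT,.08),Q(YAW+np.pi/2+.09)); robot.move_straight(W(*FOOT,.047),rate=.06); rep(robot,"above")
z=.045
for _ in range(40):
    robot.move_straight(W(*FOOT,z),rate=.02); o=robot.observe(); f=o["contact_force"][2]
    if f>18: break
    z-=.001 if f<3 else .0005
rep(robot,f"press cmd {z}")
robot.wait(.5); rep(robot,"held")
print(np.mean([heights(robot.snapshot("top")) for _ in range(2)],0))
```

```text
more 19.39 [ -87.76 -207.31] 6.060231287587332 F xs,ys,z 0.6095552916661615 -9.631495038342171 -0.8320427484374517
[43.05 43.02 42.98 43.  ]
[ -93.26 -153.56] [ -89.85 -195.59] 4.648186958623356 42.166575139660786 40.37993899545753 41.30427363485471
above 22.44 [ -94.96 -124.93] 46.888835316590104 F xs,ys,z -0.21164348517325604 -0.050523516010968224 0.09762767953162677
press cmd 0.040499999999999994 24.19 [ -94.85 -125.05] 41.95478447908155 F xs,ys,z -5.27664400907742 1.3180064382978984 23.708896327937463
held 24.69 [ -94.85 -125.06] 41.94152183287986 F xs,ys,z -5.212598281514831 1.5179573383054943 23.457488477774568
[42.76 43.12 43.3  42.94]
```

Run:
```python
from h import *
from rig import robot
np.set_printoptions(precision=2,suppress=True)
robot.move_straight(W(*FOOT,.0400),rate=.02); robot.wait(.8); rep(robot,"firm")
robot.move_straight(W(*FOOT,.11),rate=.08); rep(robot,"up")
robot.movep(W(-.12,-.36,.2),Q(YAW+np.pi/2+.09)); robot.wait(.3)
s=robot.snapshot("top"); np.savez("top8.npz",**s); print(np.mean([heights(robot.snapshot("top")) for _ in range(4)],0)); print(*wedge(s,(355,215,470,300)))
for n in("side","top"): cv2.imwrite(f"pics/{n}8.png",robot.snapshot(n)["img"][:,:,::-1])
a=np.load("top0.npz")["img"].astype(int); rep(robot)
```

```text
firm 25.84 [ -94.81 -125.06] 41.904626699744924 F xs,ys,z -7.40756247528842 1.526052995512505 29.183760667354782
up 26.87 [ -95.34 -124.96] 109.54071448308777 F xs,ys,z -0.3381020968951809 0.005229637654756509 -0.28396706250522763
[42.88 43.01 43.06 42.92]
[ -93.28 -153.16] [ -89.9  -195.65] 4.549266828366315 42.62973176897906 40.41983352233366 41.19248639868673
 28.51 [-120.02 -360.02] 200.01983301702865 F xs,ys,z -1.0246477210383953 -0.008802829059644383 0.5292689549201781
```

View pics/top8.png

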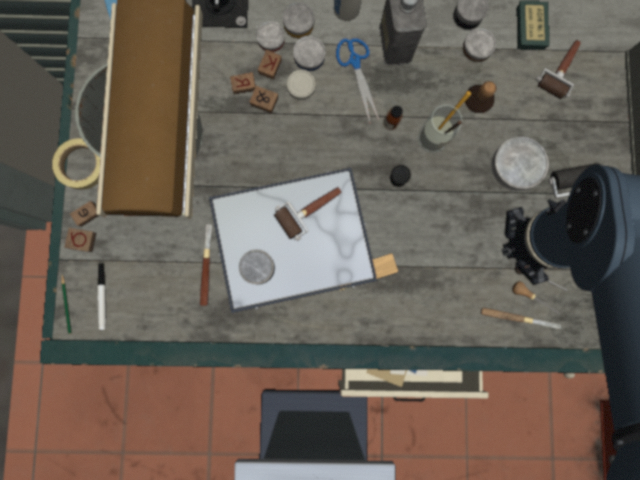

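View pics/side8.png

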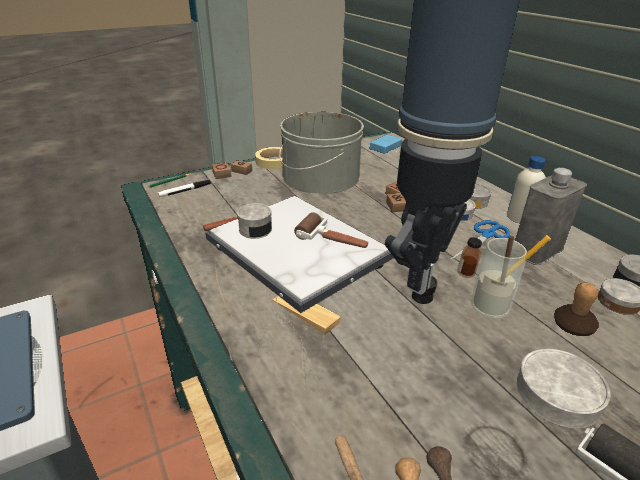

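The wedge sits under the front right corner with its butt at about (390,264). The slab, tin, brayer, scraper and loupe are where they were, and the corner heights agree within 0.2 mm.

```bash
python3 -c "
from rig import robot
print(robot.sign_off())"
```

```text
the job is handed in; nothing more can be done
None
```

The wedge is in under the bare foot, the slab reads level to about 0.2 mm, its corner held under a 29 N press with no measurable give, the hand is clear, and the job is handed in at about 29 s.

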